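# Lower the ratchet hold-down onto a freshly bonded heat sink

## Robot

A 6-joint arm with a two-finger parallel gripper is mounted at the origin on a cart in front of the work surface, level with it; the furniture and walls round the work are solid. World frame = base frame: x ahead of the robot, y to its left, z up, the work surface at z = 0. Lengths are in m, angles in degrees, forces in N, time in s.
With the tool pointing down it reaches from about 0.25 to 0.725 m from the base axis. Payload 9.7 kg.
Tool frame: the origin (TCP) lies at the very end of the fingers, on their centre line; the grasp point (between the pads) lies 19 mm behind it; y points along the fingers, x is the direction in which the jaws open and shut, and the axes are right-handed (so a half turn about y gives the same grasp; the last joint's range is limited). The gripper opens to 85 mm and grips with 20 to 120 N. Pads are 22 mm wide; open, the fingers measure 114 mm over their backs; the gripper's body (76 mm by 85 mm) begins 54 mm behind the grasp point. The pads swing forward as they close: fully open they stand 13 mm farther back than shut.
Start: joints at [-75.745, 4.979, 10.078, 95.1, 0, 90], TCP at [0.135, -0.533, 0.231] pointing down, gripper open.
Joint ranges: [-179.16, 179.16], [-48.56, 103.87], [-65.8, 70.77], [-126.05, 130.52], [-82.76, 87.17], [-180, 180]. Speed limits (degrees/s): [127.2, 127.2, 147.25, 180, 180, 180].

## Interface

Orientations are given as [roll, pitch, yaw] about the fixed x, y, z axes, in that order (R = Rz(yaw) Ry(pitch) Rx(roll)).
In Python, from workcell import bot gives the robot as it stands.
- The arm moves only by the shell command python3 -m jog 'ROWS' [FORCE]. ROWS is JSON, a list of rows, each an object with "rotation": the turn, a rotation vector about the world's x, y, z in degrees, a list of three; "travel": the shift along the world's x, y, z in mm, a list of three; "jaw": the gripper command: -1 is shut, 1 is fully open, values between are in proportion. In form: [{"rotation": [rx, ry, rz], "travel": [x, y, z], "jaw": jaw}, ...]. A call has 1 to 8 rows; each row shifts and turns the commanded pose from where the row before left it; what a row does not reach is not made up. A row lasts 1/8 s, in which the tool goes at most 62.5 mm and 10.7 degrees, less where a joint would pass 70% of its speed; a pose out of reach is approached as far as the arm can. A call with a gripper value outside its range is refused whole. The fingers move at their own pace and stop on an object; FORCE is the grip in N (left out, the last holds). Time passes only in rows, so rows that do not move let the fingers close. It gives the time, the measured TCP pose, the force and the opening at its end, in the units of the state.
- bot.get_obs(): the state, without advancing time (a new reading comes with each control period).
- bot.camera(name): name is "side" or "top" or "wrist"; returns the picture (480x640x3 uint8, red, green, blue); there is no depth.
- bot.camera_params(name): a dict with "K" (3x3 intrinsics, pixels), "view" (4x4, takes a point from world to camera coordinates). Camera axes: x right, y up, looking along -z (the intrinsics and any distortion apply to the point x, -y, -z); pixel columns grow to the right and rows downward; lengths in m; the calibration is good to about 2 mm. A picture is of the moment at which its call begins: read the wrist's pose just before it. camera_params takes no time and is no camera call; for the wrist camera it gives the pose at the moment of the call.
- bot.job_done(): hands the job in, once; it reports no verdict.
Trained networks look in the newest picture that a camera, given by its name, has taken for a name from the list of things; names that differ only in an ending like _2 or _b are one class to them, and where a whole thing is asked for, a point or a joint stands for the part that bears it (a point fixed in the world has none). Each returns a list of dicts, best first, with "score" (0 to 1); they miss things now and then, are a little off and sometimes report something else, mostly with a low value. They report only what shows in the picture. A call takes as long as a camera call.
- bot.recognise(camera, thing): "xy" ([column, row] in pixels, amid what is visible of it).
- bot.trace(camera, thing): "mask" (480x640 bool, what is visible of it) and "xy" ([column, row] in pixels, amid what is visible of it).
The state is a dict: "time": time; "q": joint angles; "qd": joint speeds; "joint_efforts": joint torques, N m; "ee_pos": TCP position; "tcp_rot": TCP orientation; "wrist_force": force on the tool from outside, world axes, zero at the start; "torque": the same for the moment, N m; "opening": finger opening in m.
Only numpy, scipy, OpenCV 4.12 (cv2) and the standard library are available. Lean on these libraries where they do the work, as an engineer would, in place of code of your own. Each camera call takes 0.05 s, during which the arm holds its last target.

## Task

A heat sink has just been bonded to the chip on the board in the hold-down fixture, and the fixture's arm stands raised over it, caught on its ratchet. With closed fingertips press the thumb paddle on top of the arm fully in so that the pawl comes free, and with the paddle still held in push the arm all the way down past the teeth until its sprung foot bears on the heat sink, then let go so that the pawl drops into the bottom notch and keeps the arm down. Do not grasp or lift anything, do not force the arm against the teeth, and leave the heat sink and the things standing around the fixture where they are.

Things in the scene. Friction and masses are not known exactly. Their poses are not given: they have to be found in the camera images.
- hold_down: Hold-down fixture, screwed down: grey base 246 (x) x 100 (y) x 10 mm. Origin: centre of its underside, on the bench; x runs from the arm's free end to its hinge, z up. A 6 mm steel quadrant plate, toothed towards -x, stands at x = +85 mm and carries the hinge. A circuit board (86 x 76 mm) is fixed on the base at x = -40 mm, its chip's top 20 mm above the bench.
- hinge (a point): The arm's hinge axis, parallel to the fixture's y axis, 85 mm along +x from the fixture's origin and 75 mm above the bench. Top of the quadrant plate: 64 mm above this point. Fixed.
- clamp_arm (a joint): Arm elevation, rad: 0 level = home, + raised, stops -0.02 and 0.66; starts 0.34 to 0.58. Two steel cheeks, 24 mm wide over all, 180 mm from hinge towards -x. Stiff hinge (1.1 N m): stays where left. Pawl in: teeth stop it going down at 0.58, 0.44, 0.30, 0.16, not up; bottom notch locks both ways, +-0.02 play. Pawl free: 6 N at the paddle pushes it, 12 N at the end against the foot's spring.
- paddle (a joint): How far the thumb paddle is pressed, rad: 0 = pawl fully in, clear of the teeth above 0.125, stop at 0.2 (15 mm of travel). Starts at 0 to 0.12, the pawl's nose lying in a gap or on a tooth's back. Sprung: 1 N at first, 3 N at the stop; let go, it springs back and the pawl falls into the next gap. Pressed to its stop and pushed on, it moves the arm.
- paddle_top (a point): Middle of the top of the thumb paddle, a black ribbed pad 42 mm (along the arm) x 28 x 5 mm, 20 mm above the arm near its free end, still proud when pressed. Arm level, unpressed: 152 mm from the hinge towards -x, 33 mm above it. Paddle and pawl turn on the arm about a pivot 79 mm towards -x from the hinge and 11.6 mm below it (arm level). z = normal of the pad.
- foot: The arm's sprung foot: a round rubber pad 25 mm across on a stem below the arm, 125 mm from the hinge; origin at the centre of the pad's underside. When the arm is home it bears on the heat sink with about 5 to 8 N.
- heatsink: The finned heat sink (40 x 40 x 18 mm, loose) that lies on the chip, below the foot; origin at the centre of its underside, 20 mm above the bench.
- glue_bottle: Small glue bottle, 31 mm across and 82 mm tall, standing loose beside the fixture; origin at the centre of its underside. Bystander.
- driver_small: Small screwdriver 120 mm long, 19 mm thick, lying loose beside the fixture; origin near its middle, on the bench. Bystander.
- capacitor: Can capacitor 18 mm across and 32 mm tall, standing loose near the fixture's free end; origin at the centre of its underside. Bystander.
- heatsink_spare: Smaller spare heat sink, 30 x 30 x 12 mm, lying loose beside the fixture; origin at the centre of its underside. Bystander.

How it is judged (in metres and radians):
On the way, in this order (a step that is already met when the one before it is completed fails the run):
1. the fingers press the paddle in until the pawl is clear of the teeth, with the arm still up (value of joint paddle above 0.14 rad and contact force between the fingers and hold_down above 0.5 N and value of joint clamp_arm above 0.2 rad), for 0.1 s.
2. the arm is pushed down to its home position with the paddle still pressed (value of joint clamp_arm below 0.03 rad and value of joint paddle above 0.125 rad and contact force between the fingers and hold_down above 0.5 N), for 0.05 s.
At the end, for the whole second after the job is handed in: The arm is home (under 0.03 rad) and at rest, the paddle has sprung back with the pawl in the bottom notch (under 0.07 rad), the foot bears on the heat sink with over 3 N, the heat sink lies flat within 6 mm of where it was, and the bystanders within 15 mm (value of joint clamp_arm below 0.03 rad and value of joint paddle below 0.07 rad and contact force between foot and heatsink above 3 N and not (velocity of joint clamp_arm above 0.02 rad/s) and not (velocity of joint clamp_arm below -0.02 rad/s) and distance of heatsink from where it was at the start of the episode below 0.006 m and angle between heatsink's own z axis and vertical below 0.05 rad and distance of each of glue_bottle, driver_small, capacitor, heatsink_spare from where it was at the start of the episode below 0.015 m); the robot touches nothing.
It fails at once if the heat sink is lifted, tilted, or pushed more than 6 mm out of place (distance of heatsink from where it was at the start of the episode above 0.006 m or angle between heatsink's own z axis and vertical above 0.15 rad).
It fails at once if a bystander is moved by more than 15 mm, or lifted (distance of any of glue_bottle, driver_small, capacitor, heatsink_spare from where it was at the start of the episode above 0.015 m).
It fails at once if the arm is lifted instead of pushed down (value of joint clamp_arm above 0.64 rad).
It fails at once if the fixture is forced with more than 45 N (contact force between the fingers and hold_down above 45 N).
It fails at once if the paddle is taken between the fingers instead of being pressed (distance between the grasp point and paddle_top below 0.008 m).
It also fails if it takes over 35 s, if anything falls off the work surface, if the arm or the gripper's body presses on something with over 40 N, if the wrist force passes 120 N, or if a joint passes its speed limit or range.

## Working session

There is one attempt and no reset: what is moved stays moved. The work goes in short steps, Python scripts to look and compute and a shell command to move; the robot and the scene stay as the last step left them, time stands still between calls to the robot, and variables do not carry over. Pictures are saved under pics/ and viewed, and the job is handed in when it is done.

```bash
mkdir -p pics; ls
python3 - <<'E'
from workcell import bot
import cv2
o=bot.get_obs();print(o)
for c in ["side","top","wrist"]:
    im=bot.camera(c);cv2.imwrite(f"pics/{c}0.png",im[:,:,::-1])
    p=bot.camera_params(c);print(c,p)
for c in ["side","top"]:
  for t in ["paddle_top","foot","heatsink","hold_down","clamp_arm","glue_bottle","driver_small","capacitor","heatsink_spare"]:
    r=bot.recognise(c,t);print(c,t,[(x['score'],x['xy']) for x in r[:2]])
E
```

```text
pics
{'time': 0.0, 'q': array([-7.57454110e+01,  5.01211658e+00,  1.00349443e+01,  9.50990158e+01,
       -2.88269182e-04,  9.00019457e+01]), 'qd': array([ 0.01142741, -0.01993359, -0.01611529,  0.15127956,  0.04015015,
       -0.05298296]), 'joint_efforts': array([-2.22994968e-03, -5.20389998e+01,  4.64802969e+01,  1.63462147e-02,
       -1.50396418e-04,  1.07417614e-05]), 'ee_pos': array([ 0.13537117, -0.53285219,  0.2305777 ]), 'tcp_rot': array([-9.00002909e+01,  7.61879907e-02, -7.57473566e+01]), 'wrist_force': array([ 0.06762954,  0.23094829, -0.39960525]), 'torque': array([ 0.03763688, -0.01445198,  0.04471328]), 'opening': 0.08549923954892387}
side {'K': array([[497.43781312,   0.        , 321.91446524],
       [  0.        , 497.43781312, 237.81005447],
       [  0.        ,   0.        ,   1.        ]]), 'view': array([[-0.99994279,  0.01043826,  0.00233494,  0.57906274],
       [-0.00348942, -0.52469596,  0.85128254, -0.06141228],
       [ 0.01011104,  0.8512257 ,  0.52470237, -1.06902648],
       [ 0.        ,  0.        ,  0.        ,  1.        ]])}
top {'K': array([[581
[... 891 characters left out ...]
])]
side heatsink [(0.58, [368.6, 269.4]), (0.43, [407.7, 260.3])]
side hold_down [(0.57, [346.5, 260.4])]
side clamp_arm [(0.73, [367.8, 308.7]), (0.56, [353.6, 228.5])]
side glue_bottle [(0.61, [311.9, 285.9])]
side driver_small [(0.52, [410.0, 260.1])]
side capacitor [(0.46, [367.7, 308.6])]
side heatsink_spare []
top paddle_top [(0.93, [332.1, 297.8])]
top foot []
top heatsink [(0.53, [334.4, 312.1])]
top hold_down [(0.84, [340.4, 288.3])]
top clamp_arm [(0.78, [332.0, 292.3]), (0.42, [330.7, 317.4])]
top glue_bottle [(0.47, [305.2, 245.9])]
top driver_small [(0.57, [362.2, 355.0])]
top capacitor [(0.47, [273.4, 299.7])]
top heatsink_spare [(0.64, [397.7, 280.8]), (0.53, [332.2, 297.7])]
```

Run:
```python
import cv2
a=cv2.imread('pics/side0.png')[180:340,220:480];cv2.imwrite('pics/side0z.png',cv2.resize(a,None,fx=3,fy=3,interpolation=cv2.INTER_CUBIC))
a=cv2.imread('pics/top0.png')[200:400,220:460];cv2.imwrite('pics/top0z.png',cv2.resize(a,None,fx=3,fy=3,interpolation=cv2.INTER_CUBIC))
```

```text
(no output)
```

View pics/side0.png

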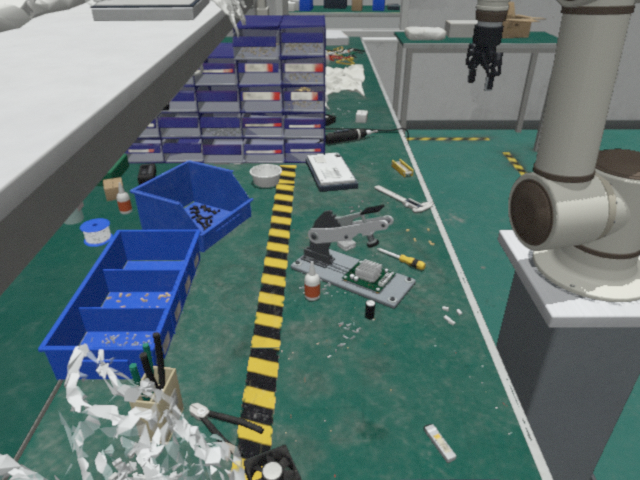

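View pics/side0z.png

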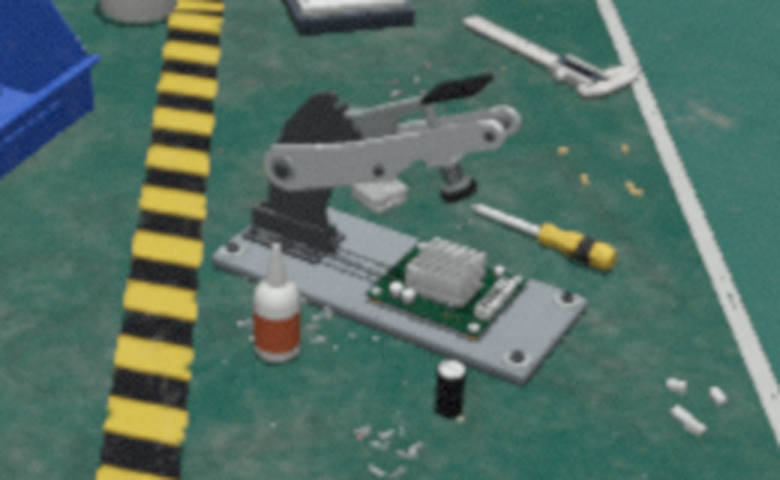

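View pics/top0z.png

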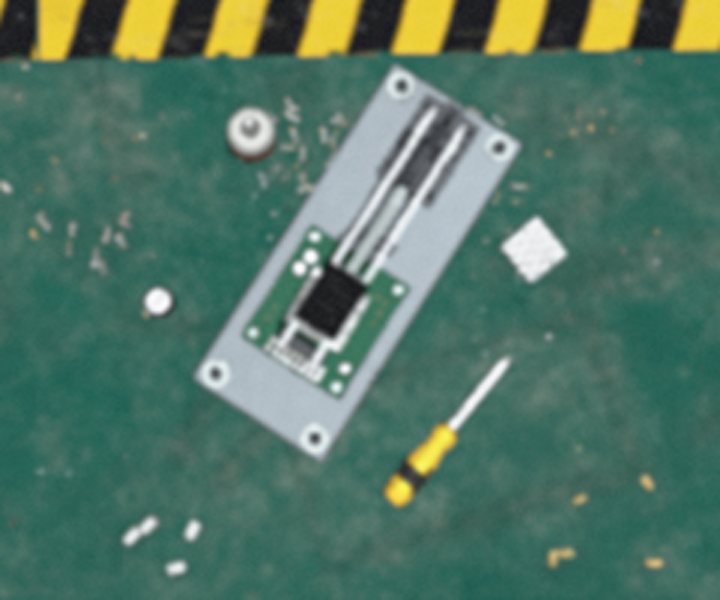

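View pics/top0.png

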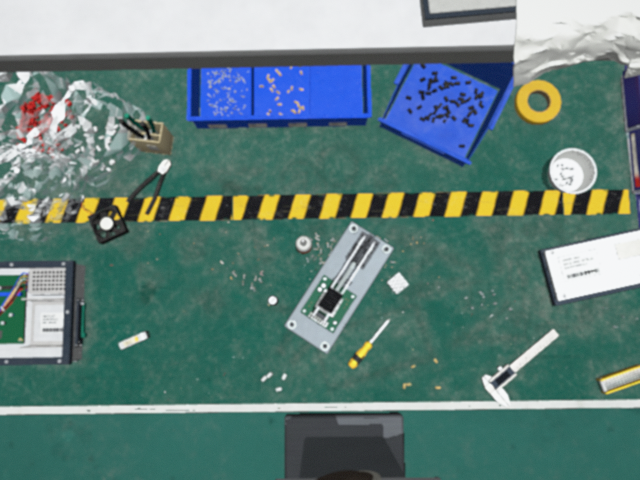

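```bash
cat > h.py <<'E'
import numpy as np, cv2
from scipy.optimize import least_squares
from workcell import bot
P={c:bot.camera_params(c) for c in ("side","top")}
def proj(c,X,p=None):
    p=p or P[c]; X=np.atleast_2d(X); C=X@p['view'][:3,:3].T+p['view'][:3,3]
    return np.c_[C[:,0]/-C[:,2]*p['K'][0,0]+p['K'][0,2], -C[:,1]/-C[:,2]*p['K'][1,1]+p['K'][1,2]]
def padpt(a,pd,d=(0,0)):
    # fixture frame (x,z) of pad centre (arm-level coords relative hinge), rotated; +a raises -x end
    piv=np.array([-.079,-.0116]); v=np.array([-.152+d[0],.033+d[1]])-piv
    # pressing moves pad down: rotation opposite
    r=lambda t,u: np.array([np.cos(t)*u[0]+np.sin(t)*u[1], -np.sin(t)*u[0]+np.cos(t)*u[1]])
    u=piv+r(-pd,v); u=r(a,u)   # point at -x goes up for a>0
    return np.array([.085+u[0],0,.075+u[1]])
def armpt(a,x,z,y=0):
    u=np.array([np.cos(a)*x+np.sin(a)*z, -np.sin(a)*x+np.cos(a)*z]); return np.array([.085+u[0],y,.075+u[1]])
def W(f,q):
    f=np.atleast_2d(f); c,s=np.cos(q[2]),np.sin(q[2]); return np.c_[q[0]+c*f[:,0]-s*f[:,1],q[1]+s*f[:,0]+c*f[:,1],f[:,2]]
E
python3 - <<'E'
from h import *
tz=lambda L:np.array(L)/3+[220,200]; sz=lambda L:np.array(L)/3+[220,180]
topc=tz([(397,66),(521,145),(320,460),(197,377)])
cor=np.array([(.123,.05,.01),(.123,-.05,.01),(-.123,-.05,.01),(-.123,.05,.01)])
sidc=sz([(215,258),(525,382),(585,297)]); sc=cor[[0,3,2]]
res=lambda q:np.r_[(proj('top',W(cor,q))-topc).ravel(),(proj('side',W(sc,q))-sidc).ravel()]
s=least_squares(res,[.5,0,1]);q=s.x;print(q,np.degrees(q[2]),s.fun.round(1))
# pad
padtop=tz([(333,300)])[0]; padside=sz([(457,88)])[0]
r2=lambda v:np.r_[proj('top',W(padpt(v[0],v[1]),q))[0]-padtop,proj('side',W(padpt(v[0],v[1]),q))[0]-padside]
s2=least_squares(r2,[.45,.05]);print(s2.x,s2.fun)
def tri(X):return np.r_[proj('top',X)[0]-padtop,proj('side',X)[0]-padside]
t=least_squares(tri,[.5,0,.1]);print('tri',t.x,t.fun, W(padpt(*s2.x),q))
print('hinge',(proj('side',W([.085,.012,.075],q))-[220,180])*3)
for a in (.34,.44,.5,.58):
  print(a,(proj('side',W([armpt(a,-.175,0,.012),armpt(a,-.125,-.02,0),padpt(a,0),padpt(a,.12)],q))-[220,180]).round(1)*3)
np.save('q.npy',np.r_[q,s2.x])
E
```

```text
[ 0.51679032  0.02670531 -0.59211389] -33.92562677140854 [-1.  -1.1  0.6 -0.2 -0.3  1.3 -2.6  0.3 -1.6 -2.4 -0.3 -2.9  1.5 -0.7]
[ 0.37751413 -0.09885817] [-0.66783412  0.03794552 -0.48609026 -0.04893876]
tri [0.48555221 0.04636963 0.16584136] [-0.03859574  0.29512771 -0.33200249 -0.03452703] [[0.48597808 0.04743029 0.16644627]]
hinge [[284.27534041 164.73787223]]
0.34 [[504.3 160.8]
 [453.  181.8]
 [468.9 105.6]
 [479.1 118.5]]
0.44 [[496.5 135.3]
 [450.  164.4]
 [457.8  84. ]
 [468.6  96. ]]
0.5 [[490.8 120. ]
 [447.6 153.6]
 [450.   71.4]
 [461.7  82.8]]
0.58 [[481.5  99.6]
 [443.1 139.5]
 [438.9  54.9]
 [450.9  65.7]]
```

```bash
R='{"rotation":[0,0,3.5],"travel":[29,48,4],"jaw":-1}'; python3 -m jog '[{"rotation":[0,0,3.5],"travel":[29,48,4],"jaw":-1},{"rotation":[0,0,3.5],"travel":[29,48,4],"jaw":-1},{"rotation":[0,0,3.5],"travel":[29,48,4],"jaw":-1},{"rotation":[0,0,3.5],"travel":[29,48,4],"jaw":-1},{"rotation":[0,0,3.5],"travel":[29,48,4],"jaw":-1},{"rotation":[0,0,3.5],"travel":[29,48,4],"jaw":-1},{"rotation":[0,0,3.5],"travel":[29,48,4],"jaw":-1},{"rotation":[0,0,3.5],"travel":[29,48,4],"jaw":-1}]' 20
```

```text
time: 2.05
ee_pos: [0.368, -0.1474, 0.2637]
tcp_rot: [-90.0, -0.1, -47.6]
wrist_force: [0.6, -1.6, 0.1]
opening: 0.0003
```

Run:
```python
from h import *
p=bot.camera_params('wrist');im=bot.camera('wrist');cv2.imwrite('pics/w1.png',im[:,:,::-1]);np.savez('w1.npz',K=p['K'],view=p['view'])
v=p['view'];print('cam',-v[:3,:3].T@v[:3,3], bot.get_obs()['ee_pos'])
q=np.load('q.npy');print(proj('w',W([padpt(.47,.05),[.085,0,.075]],q[:3]),p))
```

```text
cam [ 0.41683642 -0.10308915  0.40769356] [ 0.37054536 -0.14280722  0.26394754]
[[ 204.63228443 -129.68413754]
 [ 386.84760729  -81.19316987]]
```

View pics/w1.png

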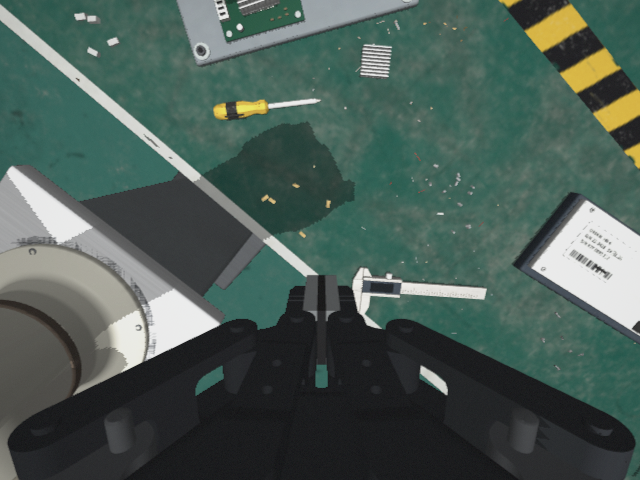

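```bash
python3 -m jog '[{"rotation":[0,0,3.5],"travel":[20,26,0],"jaw":-1},{"rotation":[0,0,3.5],"travel":[20,26,0],"jaw":-1},{"rotation":[0,0,3.5],"travel":[20,26,0],"jaw":-1},{"rotation":[0,0,3.5],"travel":[20,26,0],"jaw":-1},{"rotation":[0,0,0],"travel":[0,0,0],"jaw":-1}]'
python3 - <<'E'
from h import *
p=bot.camera_params('wrist');im=bot.camera('wrist');cv2.imwrite('pics/w2.png',im[:,:,::-1]);np.savez('w2.npz',K=p['K'],view=p['view'])
q=np.load('q.npy');print(proj('w',W([padpt(.47,.05),[.085,0,.075]],q[:3]),p))
E
```

```text
time: 2.72
ee_pos: [0.4482, -0.0438, 0.2629]
tcp_rot: [-90.0, 0.0, -33.6]
wrist_force: [0.4, -0.3, 0.1]
opening: 0.0
[[290.03636355  98.07933988]
 [431.23835    113.14249957]]
```

View pics/w2.png

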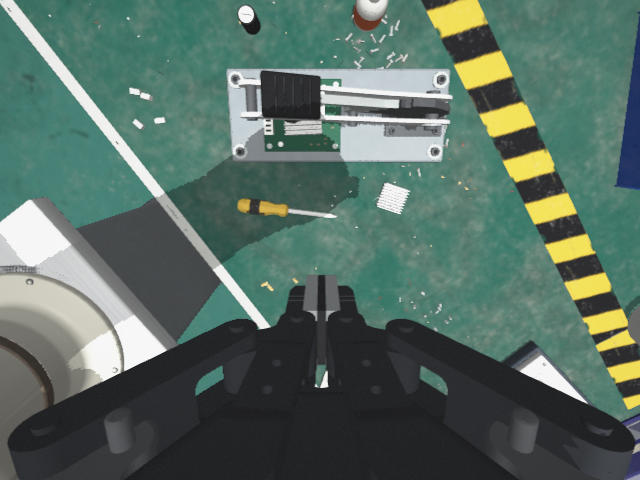

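Run:
```python
import cv2
a=cv2.imread('pics/w2.png')[50:180,210:470];cv2.imwrite('pics/w2z.png',cv2.resize(a,None,fx=3,fy=3,interpolation=cv2.INTER_CUBIC))
```

```text
(no output)
```

View pics/w2z.png

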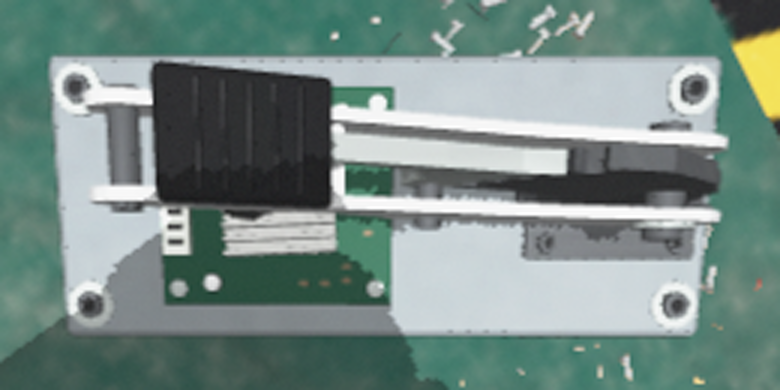

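```bash
cat > fit.py <<'E'
from h import *
tz=lambda L:np.array(L)/3+[220,200]; sz=lambda L:np.array(L)/3+[220,180]; wz=lambda L:np.array(L)/3+[210,50]
w=dict(np.load('w2.npz'))
cor=np.array([(.123,.05,.01),(.123,-.05,.01),(-.123,-.05,.01),(-.123,.05,.01)])
obs=[('top',cor,tz([(397,66),(521,145),(320,460),(197,377)])),('side',cor[[0,3,2]],sz([(215,258),(525,382),(585,297)])),
 ('w',cor[[3,0,1,2]],wz([(50,58),(720,58),(694,334),(70,334)]))]
def padcor(a,pd):
    out=[]
    for dx,dy in((-.021,.014),(.021,.014),(.021,-.014),(-.021,-.014)):
        v=padpt(a,pd,(dx,0)); v[1]=dy; out.append(v)
    return np.array(out)
def cp(c,X): return proj(c,X,w if c=='w' else None)
def res(v,full=False):
    q=v[:3];a,pd=v[3:5];r=[]
    for i,(c,F,o) in enumerate(obs): r.append(cp(c,W(F,q))-o)
    r.append(cp('w',W(padcor(a,pd),q))-wz([(153,63),(331,79),(331,207),(160,203)]))
    r.append(cp('top',W(padpt(a,pd),q))-tz([(333,300)]))
    r.append(cp('side',W(padpt(a,pd),q))-sz([(457,88)]))
    r.append((cp('side',W(armpt(a,-.172,0,.012),q))-sz([(504,122)]))*.7)
    r.append((cp('side',W(armpt(a,0,0,.012),q))-sz([(283,167)])))
    if full:
        for x in r: print(x.round(1).tolist())
    return np.concatenate([x.ravel() for x in r])
s=least_squares(res,[.517,.027,-.59,.45,.05],loss='soft_l1');v=s.x;print(v.round(4));res(v,True)
print('pad',W(padpt(*v[3:5]),v[:3]));np.save('v.npy',v)
E
python3 fit.py
```

```text
[ 0.5173  0.0278 -0.5878  0.4326 -0.0235]
[[-1.8, -1.4], [-0.1, -0.6], [-0.6, 1.1], [-3.0, 0.3]]
[[-1.9, -1.9], [-0.3, -2.7], [1.4, -0.6]]
[[-0.9, -0.7], [1.1, -0.5], [0.9, 1.3], [-1.2, 1.0]]
[[-0.4, -0.4], [0.5, 0.3], [0.4, 1.1], [-0.7, 0.2]]
[[-1.3, -0.1]]
[[-0.4, -1.3]]
[[-2.6, 3.8]]
[[0.1, -0.4]]
pad [[0.48608684 0.04853504 0.16978512]]
```

Run:
```python
from h import *
v=np.load('v.npy');q=v[:3]
y=np.array([-np.sin(q[2]),np.cos(q[2])]);print('yhat',y,'ee',bot.get_obs()['ee_pos'])
seq=[(.445,0),(.445,.1),(.445,.2)]+[(a,.2) for a in (.4,.35,.3,.25,.2,.15,.1,.05,0,-.02)]
prev=None
for a,pd in seq:
    f=padpt(a,pd);p=W(f,q)[0]*1000
    print(a,pd,'fix',(f*1000).round(1),'world',p.round(1),'d',None if prev is None else (p-prev).round(1),'tilt',round(np.degrees(a-pd),1));prev=p
f=padpt(.445,0);n=np.array([np.sin(.445),0,np.cos(.445)]);print('hover50',W(f+.05*n,q))
```

```text
yhat [0.55454048 0.83215675] ee [ 0.44759521 -0.04455222  0.2630613 ]
0.445 0 fix [-38.    0.  170.2] world [485.7  48.8 170.2] d None tilt 25.5
0.445 0.1 fix [-44.9   0.  165.2] world [479.9  52.7 165.2] d [-5.8  3.8 -5. ] tilt 19.8
0.445 0.2 fix [-51.3   0.  159.5] world [474.6  56.2 159.5] d [-5.3  3.5 -5.7] tilt 14.0
0.4 0.2 fix [-55.    0.  153.3] world [471.5  58.2 153.3] d [-3.   2.  -6.2] tilt 11.5
0.35 0.2 fix [-58.7   0.  146.2] world [468.4  60.3 146.2] d [-3.1  2.1 -7.1] tilt 8.6
0.3 0.2 fix [-62.1   0.  138.9] world [465.6  62.2 138.9] d [-2.8  1.9 -7.3] tilt 5.7
0.25 0.2 fix [-65.1   0.  131.5] world [463.1  63.9 131.5] d [-2.5  1.7 -7.4] tilt 2.9
0.2 0.2 fix [-67.7   0.  123.9] world [460.9  65.3 123.9] d [-2.2  1.5 -7.6] tilt 0.0
0.15 0.2 fix [-70.    0.  116.2] world [459.   66.6 116.2] d [-1.9  1.3 -7.7] tilt -2.9
0.1 0.2 fix [-71.9   0.  108.4] world [457.5  67.6 108.4] d [-1.6  1.  -7.8] tilt -5.7
0.05 0.2 fix [-73.3   0.  100.6] world [456.3  68.4 100.6] d [-1.2  0.8 -7.9] tilt -8.6
0 0.2 fix [-74.4   0.   92.6] world [455.4  69.   92.6] d [-0.9  0.6 -7.9] tilt -11.5
-0.02 0.2 fix [-74.7   0.   89.4] world [455.1  69.2  89.4] d [-0.3  0.2 -3.2] tilt -12.6
hover50 [[0.50356713 0.03688636 0.21534628]]
```

```bash
python3 -m jog '[{"rotation":[3.5,5.2,0],"travel":[14,20.4,0],"jaw":-1},{"rotation":[3.5,5.2,0],"travel":[14,20.4,0],"jaw":-1},{"rotation":[3.5,5.2,0],"travel":[14,20.4,0],"jaw":-1},{"rotation":[3.5,5.2,0],"travel":[14,20.4,0],"jaw":-1},{"rotation":[0,0,0],"travel":[0,0,-12],"jaw":-1},{"rotation":[0,0,0],"travel":[0,0,-12],"jaw":-1},{"rotation":[0,0,0],"travel":[0,0,0],"jaw":-1},{"rotation":[0,0,0],"travel":[0,0,0],"jaw":-1}]'
python3 - <<'E'
from h import *
im=bot.camera('wrist');cv2.imwrite('pics/w3.png',im[:,:,::-1]);o=bot.get_obs();print(o['ee_pos'],o['tcp_rot'],o['wrist_force'],o['q'])
im=bot.camera('side');cv2.imwrite('pics/s3.png',cv2.resize(im[120:340,220:480,::-1],None,fx=2.5,fy=2.5,interpolation=cv2.INTER_CUBIC))
E
```

```text
time: 3.78
ee_pos: [0.5028, 0.0363, 0.2409]
tcp_rot: [-89.8, 24.9, -33.7]
wrist_force: [0.9, 0.6, -0.4]
opening: 0.0
[0.50295687 0.03635169 0.24085411] [-89.82471378  24.92804895 -33.70560605] [ 0.09881494 -0.33086379  0.23723766] [ -2.94891555  19.81032677  24.47256001 116.34904167  12.60157159
 118.37224547]
```

View pics/w3.png

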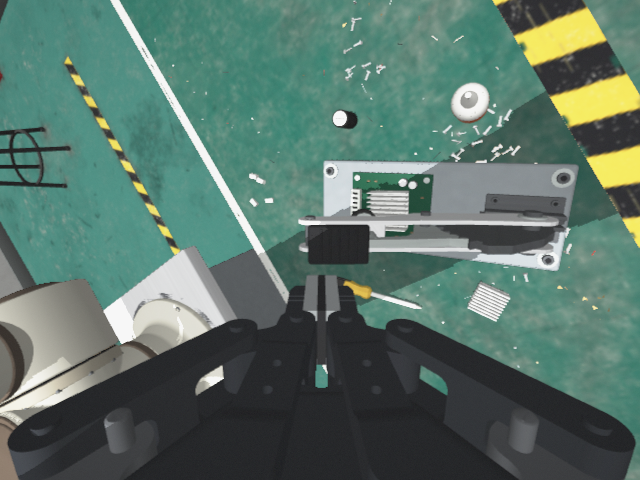

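View pics/s3.png

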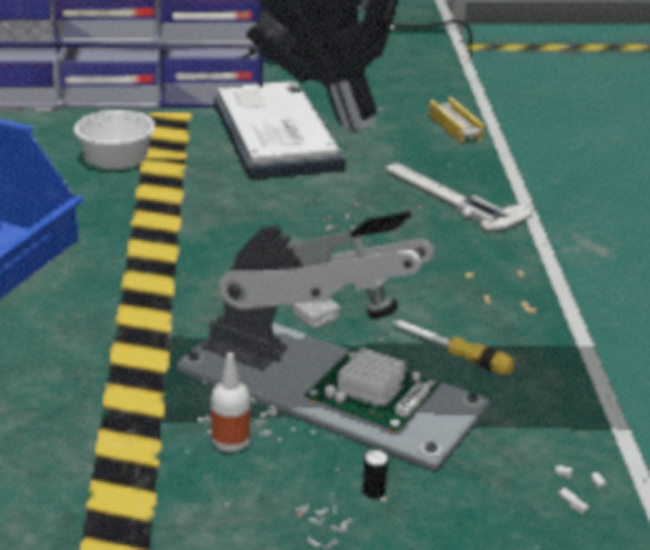

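```bash
python3 -m jog '[{"rotation":[0,0,0],"travel":[-3.5,2.6,-18],"jaw":-1},{"rotation":[0,0,0],"travel":[-3.5,2.7,-18],"jaw":-1},{"rotation":[0,0,0],"travel":[-3,2.7,-17],"jaw":-1},{"rotation":[0,0,0],"travel":[-1.8,1.2,-4.5],"jaw":-1},{"rotation":[0,0,0],"travel":[-1.8,1.2,-4.5],"jaw":-1},{"rotation":[0,0,0],"travel":[0,0,0],"jaw":-1},{"rotation":[0,0,0],"travel":[0,0,0],"jaw":-1}]'
python3 - <<'E'
from h import *
im=bot.camera('wrist');cv2.imwrite('pics/w4.png',im[:,:,::-1]);o=bot.get_obs();print(o['ee_pos'],o['tcp_rot'],o['wrist_force'])
im=bot.camera('side');cv2.imwrite('pics/s4.png',cv2.resize(im[140:300,280:460,::-1],None,fx=4,fy=4,interpolation=cv2.INTER_CUBIC)[:600])
E
```

```text
time: 4.75
ee_pos: [0.49, 0.0469, 0.1778]
tcp_rot: [-89.9, 25.0, -33.7]
wrist_force: [-0.2, -1.0, -0.5]
opening: 0.0001
[0.49004618 0.04689894 0.17770049] [-89.88278604  25.03824369 -33.71498172] [ 0.15213132 -0.0669668  -0.77178327]
```

View pics/w4.png

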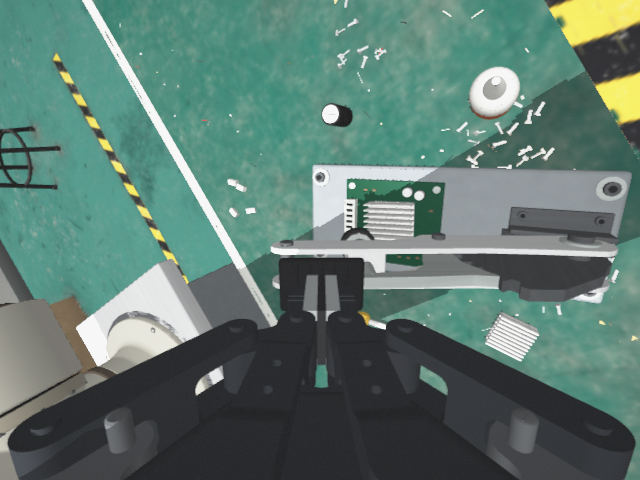

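View pics/s4.png

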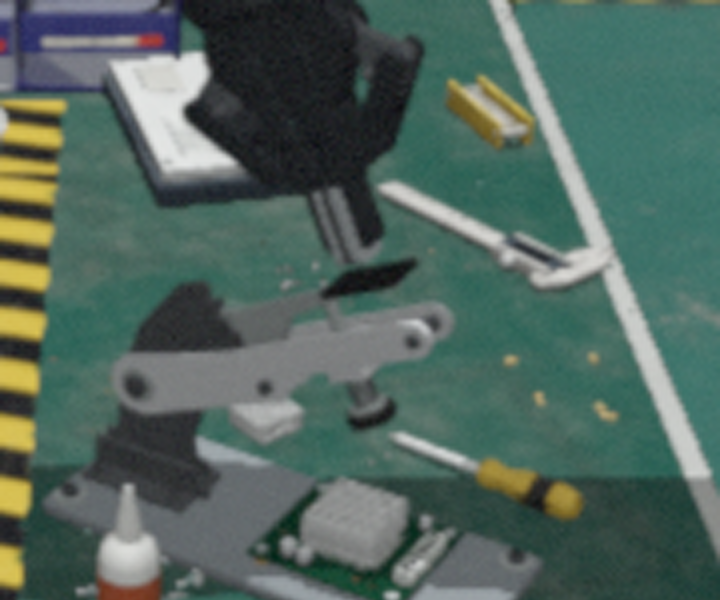

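```bash
python3 -m jog '[{"rotation":[0,0,0],"travel":[-1.5,0.8,-3.6],"jaw":-1},{"rotation":[0,0,0],"travel":[-1.5,0.8,-3.6],"jaw":-1},{"rotation":[0,0,0],"travel":[0,0,0],"jaw":-1},{"rotation":[0,0,0],"travel":[0,0,0],"jaw":-1}]'
python3 -m jog '[{"rotation":[-0.6,-1,0],"travel":[-1.5,1,-1.8],"jaw":-1},{"rotation":[-0.6,-1,0],"travel":[-1.5,1,-1.8],"jaw":-1},{"rotation":[0,0,0],"travel":[0,0,0],"jaw":-1},{"rotation":[0,0,0],"travel":[0,0,0],"jaw":-1}]'
```

```text
time: 5.35
ee_pos: [0.4869, 0.0485, 0.1701]
tcp_rot: [-89.9, 25.1, -33.7]
wrist_force: [1.0, -0.8, 0.8]
opening: -0.0004
time: 5.85
ee_pos: [0.4837, 0.0507, 0.1668]
tcp_rot: [-89.8, 22.7, -33.7]
wrist_force: [-1.2, 0.8, 4.0]
opening: 0.0001
```

```bash
python3 -m jog '[{"rotation":[-1.2,-1.8,0],"travel":[-2.2,1.4,-1.9],"jaw":-1},{"rotation":[-1.2,-1.8,0],"travel":[-2.2,1.4,-1.9],"jaw":-1},{"rotation":[0,0,0],"travel":[0,0,0],"jaw":-1}]'
python3 -m jog '[{"rotation":[-1.2,-1.8,0],"travel":[-2.2,1.4,-1.9],"jaw":-1},{"rotation":[-1.2,-1.8,0],"travel":[-2.2,1.4,-1.9],"jaw":-1},{"rotation":[0,0,0],"travel":[0,0,0],"jaw":-1}]'
python3 - <<'E'
from h import *
o=bot.get_obs();print(o['ee_pos'],o['tcp_rot'],o['wrist_force'])
im=bot.camera('side');cv2.imwrite('pics/s5.png',cv2.resize(im[140:300,280:460,::-1],None,fx=4,fy=4,interpolation=cv2.INTER_CUBIC)[:600])
E
```

```text
time: 6.22
ee_pos: [0.4794, 0.0535, 0.1631]
tcp_rot: [-89.8, 18.4, -33.6]
wrist_force: [0.6, -1.0, 1.6]
opening: 0.0001
time: 6.6
ee_pos: [0.4748, 0.0563, 0.1592]
tcp_rot: [-89.8, 14.0, -33.6]
wrist_force: [1.9, 0.2, 1.9]
opening: -0.0001
[0.47475582 0.05633593 0.15917861] [-89.76385033  14.01271231 -33.63753129] [1.93181057 0.2464885  1.87899778]
```

View pics/s5.png

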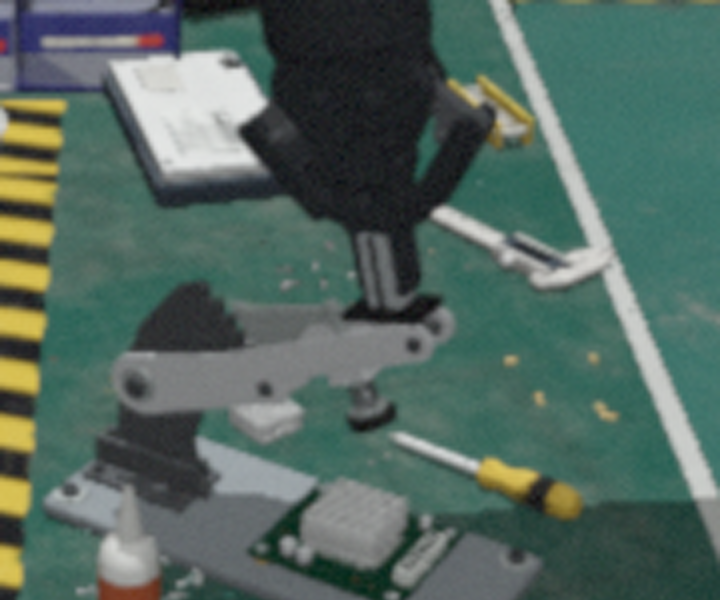

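```bash
python3 -m jog '[{"rotation":[0,0,0],"travel":[-0.6,0.4,-1.5],"jaw":-1},{"rotation":[0,0,0],"travel":[-0.6,0.4,-1.5],"jaw":-1},{"rotation":[0,0,0],"travel":[0,0,0],"jaw":-1},{"rotation":[0,0,0],"travel":[0,0,0],"jaw":-1}]'
python3 - <<'E'
from h import *
o=bot.get_obs();print(o['ee_pos'],o['tcp_rot'],o['wrist_force'])
im=bot.camera('side');cv2.imwrite('pics/s6.png',cv2.resize(im[140:300,280:460,::-1],None,fx=4,fy=4,interpolation=cv2.INTER_CUBIC)[:600])
E
```

```text
time: 7.15
ee_pos: [0.4734, 0.0572, 0.1561]
tcp_rot: [-89.8, 14.2, -33.7]
wrist_force: [-2.4, 2.4, 6.2]
opening: -0.0002
[0.47341806 0.05724792 0.15605728] [-89.77972469  14.20022076 -33.67766313] [-2.40734769  2.44436835  6.21992122]
```

View pics/s6.png

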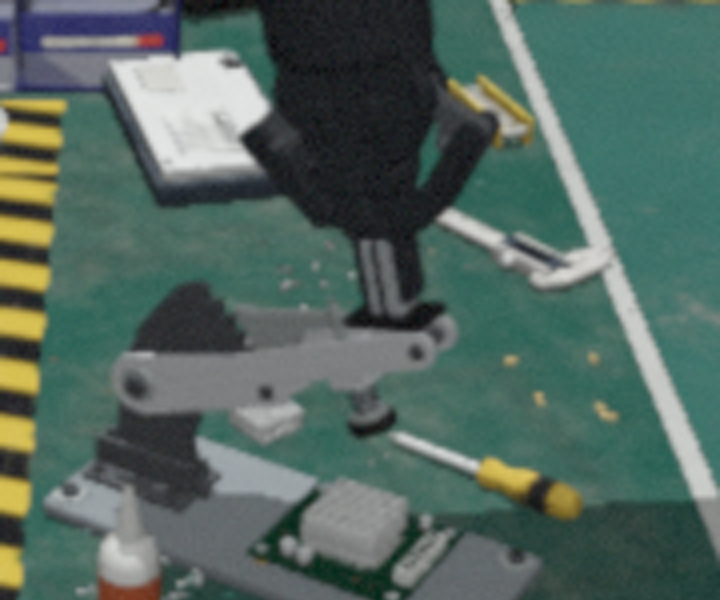

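```bash
python3 -m jog '[{"rotation":[-1.3,-1.9,0],"travel":[-2.5,1.7,-5.7],"jaw":-1},{"rotation":[-1.3,-1.9,0],"travel":[-2.5,1.7,-5.7],"jaw":-1},{"rotation":[-1.3,-1.9,0],"travel":[-2.2,1.5,-5.9],"jaw":-1},{"rotation":[-1.3,-1.9,0],"travel":[-2.2,1.5,-5.9],"jaw":-1}]'
python3 - <<'E'
from h import *
im=bot.camera('side');cv2.imwrite('pics/s7.png',cv2.resize(im[140:300,280:460,::-1],None,fx=4,fy=4,interpolation=cv2.INTER_CUBIC)[:600])
o=bot.get_obs();print(o['ee_pos'],o['tcp_rot'],o['wrist_force'])
E
```

```text
time: 7.7
ee_pos: [0.4643, 0.0634, 0.1327]
tcp_rot: [-89.9, 4.9, -33.7]
wrist_force: [-0.3, -0.8, 6.7]
opening: -0.0001
[0.46382026 0.06359583 0.13229217] [-89.91831334   4.76978509 -33.6840059 ] [3.67912517 0.30138888 3.48577294]
```

View pics/s7.png

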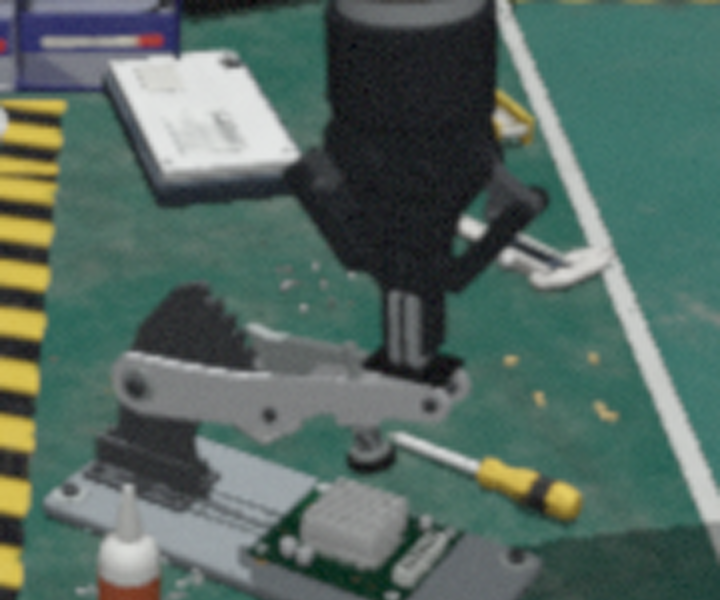

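Arm tip has dropped to about (455,385) in the crop and the pawl is past the upper teeth, with the paddle still in; I continue along the arc.

```bash
python3 -m jog '[{"rotation":[-1.3,-1.9,0],"travel":[-1.9,1.2,-6.1],"jaw":-1},{"rotation":[-1.3,-1.9,0],"travel":[-1.8,1.2,-6.1],"jaw":-1},{"rotation":[-1.3,-1.9,0],"travel":[-1.4,0.9,-6.2],"jaw":-1},{"rotation":[-1.3,-1.9,0],"travel":[-1.3,0.8,-6.2],"jaw":-1}]'
python3 - <<'E'
from h import *
im=bot.camera('side');cv2.imwrite('pics/s8.png',cv2.resize(im[140:300,280:460,::-1],None,fx=4,fy=4,interpolation=cv2.INTER_CUBIC)[:600])
o=bot.get_obs();print(o['ee_pos'],o['tcp_rot'],o['wrist_force'])
E
```

```text
time: 8.25
ee_pos: [0.458, 0.0675, 0.1081]
tcp_rot: [-90.0, -4.3, -33.7]
wrist_force: [-1.1, 0.1, 6.5]
opening: -0.0002
[0.45755763 0.06761956 0.10748343] [-90.0356466   -4.40382387 -33.67809906] [4.27549816 1.50540632 3.85254428]
```

View pics/s8.png

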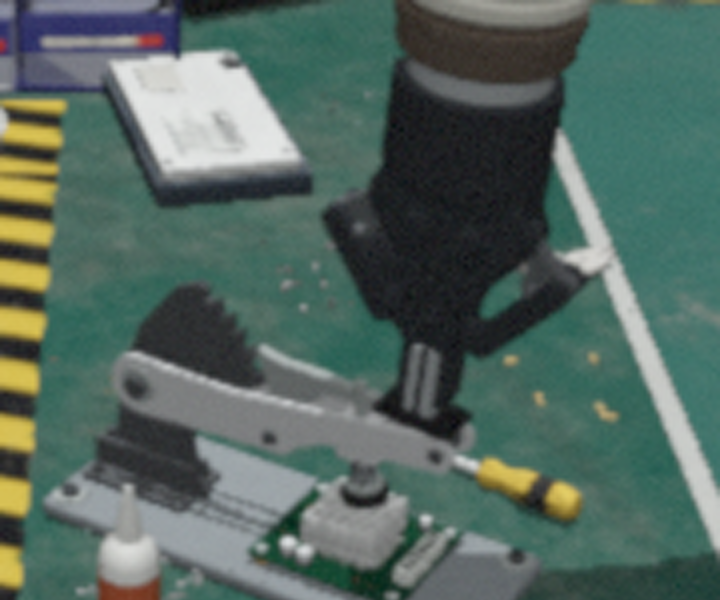

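```bash
python3 -m jog '[{"rotation":[-0.7,-1,0],"travel":[-0.7,0.4,-3.7],"jaw":-1},{"rotation":[-0.7,-1,0],"travel":[-0.6,0.4,-3.7],"jaw":-1},{"rotation":[-0.7,-1,0],"travel":[-0.5,0.3,-3.5],"jaw":-1},{"rotation":[-0.7,-1,0],"travel":[-0.4,0.2,-3],"jaw":-1},{"rotation":[0,0,0],"travel":[0,0,0],"jaw":-1}]'
python3 - <<'E'
from h import *
im=bot.camera('side');cv2.imwrite('pics/s9.png',cv2.resize(im[140:300,280:460,::-1],None,fx=4,fy=4,interpolation=cv2.INTER_CUBIC)[:600])
o=bot.get_obs();print(o['ee_pos'],o['tcp_rot'],o['wrist_force'])
v=np.load('v.npy')
for a in (0,.03,.06):print(a,(proj('side',W([armpt(a,-.172,0,.012),padpt(a,.2),padpt(a,0)],v[:3]))-[280,140]).round(2)*4)
E
```

```text
time: 8.93
ee_pos: [0.456, 0.0688, 0.0948]
tcp_rot: [-90.1, -9.2, -33.7]
wrist_force: [-2.5, 1.0, 6.9]
opening: 0.0002
[0.45595152 0.06879957 0.09479686] [-90.11678269  -9.1660983  -33.66215957] [-1.92986496  0.78571976  7.73493098]
0 [[436.52 483.76]
 [426.84 433.6 ]
 [415.24 402.  ]]
0.03 [[437.16 474.76]
 [426.44 424.88]
 [413.88 393.28]]
0.06 [[437.52 465.64]
 [425.72 416.04]
 [412.28 384.48]]
```

View pics/s9.png

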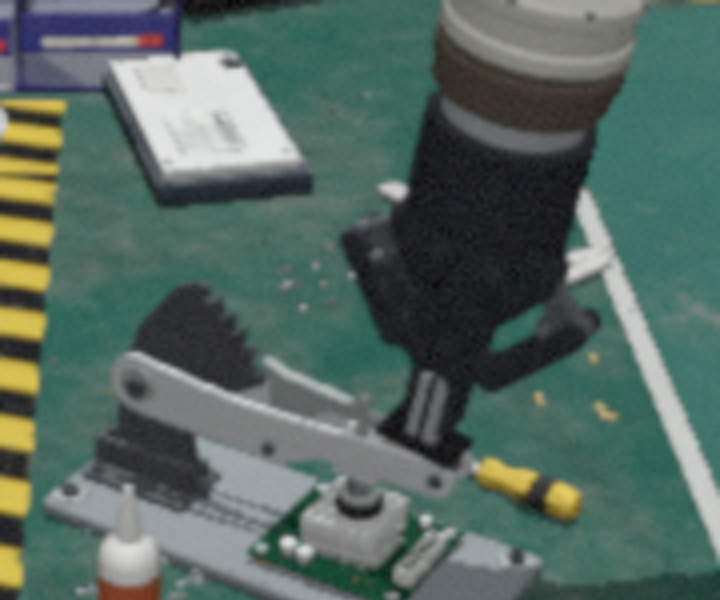

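```bash
python3 -m jog '[{"rotation":[-0.4,-0.7,0],"travel":[-0.2,0.1,-1.5],"jaw":-1},{"rotation":[-0.4,-0.7,0],"travel":[-0.2,0.1,-1.5],"jaw":-1},{"rotation":[0,0,0],"travel":[0,0,0],"jaw":-1},{"rotation":[0,0,0],"travel":[0,0,0],"jaw":-1}]'
```

```text
time: 9.48
ee_pos: [0.4557, 0.069, 0.0922]
tcp_rot: [-90.0, -10.8, -33.7]
wrist_force: [-2.0, 0.9, 11.0]
opening: -0.0004
```

```bash
python3 -m jog '[{"rotation":[0,0,0],"travel":[0,0,-1],"jaw":-1},{"rotation":[0,0,0],"travel":[0,0,0],"jaw":-1},{"rotation":[0,0,0],"travel":[0,0,0],"jaw":-1}]'
python3 -m jog '[{"rotation":[0,0,0],"travel":[0,0,-1],"jaw":-1},{"rotation":[0,0,0],"travel":[0,0,0],"jaw":-1},{"rotation":[0,0,0],"travel":[0,0,0],"jaw":-1}]'
python3 - <<'E'
from h import *
im=bot.camera('side');cv2.imwrite('pics/s10.png',cv2.resize(im[140:300,280:460,::-1],None,fx=4,fy=4,interpolation=cv2.INTER_CUBIC)[:600])
o=bot.get_obs();print(o['ee_pos'],o['tcp_rot'],o['wrist_force'])
E
```

```text
time: 9.85
ee_pos: [0.4557, 0.0691, 0.0913]
tcp_rot: [-90.0, -10.8, -33.7]
wrist_force: [-5.2, 1.6, 11.9]
opening: 0.0001
time: 10.22
ee_pos: [0.4556, 0.0691, 0.0904]
tcp_rot: [-90.0, -10.8, -33.7]
wrist_force: [-5.7, 2.5, 13.4]
opening: -0.0002
[0.45560392 0.06912071 0.09038663] [-89.97707323 -10.75833535 -33.6890634 ] [-6.06436208  1.91006118 12.98468439]
```

View pics/s10.png

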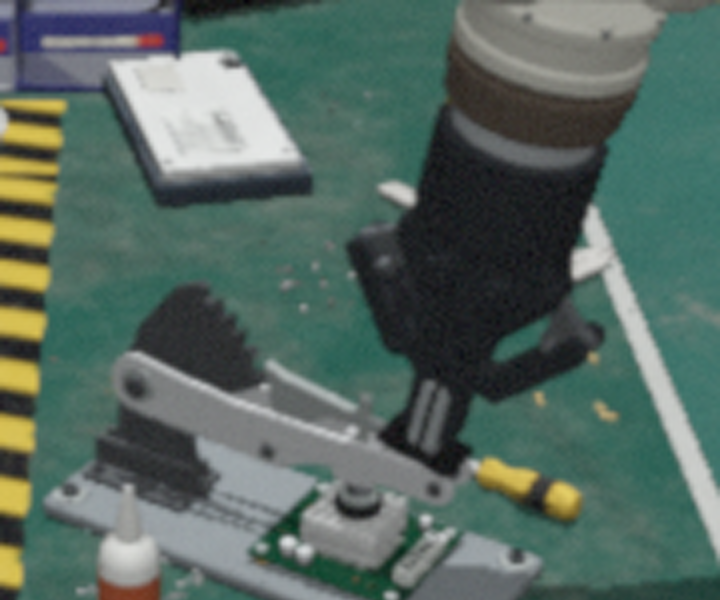

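```bash
python3 -m jog '[{"rotation":[0,0,0],"travel":[0,0,-1],"jaw":-1},{"rotation":[0,0,0],"travel":[0,0,0],"jaw":-1},{"rotation":[0,0,0],"travel":[0,0,0],"jaw":-1}]'
```

```text
time: 10.65
ee_pos: [0.4556, 0.0691, 0.0894]
tcp_rot: [-90.0, -10.8, -33.7]
wrist_force: [-6.6, 1.5, 13.9]
opening: -0.0001
```

```bash
python3 -m jog '[{"rotation":[0,0,0],"travel":[0,0,-1],"jaw":-1},{"rotation":[0,0,0],"travel":[0,0,0],"jaw":-1},{"rotation":[0,0,0],"travel":[0,0,0],"jaw":-1}]'
```

```text
time: 11.02
ee_pos: [0.4555, 0.0692, 0.0885]
tcp_rot: [-90.0, -10.7, -33.7]
wrist_force: [-7.0, 2.2, 14.9]
opening: 0.0001
```

```bash
python3 -m jog '[{"rotation":[-0.6,-0.8,0],"travel":[-0.8,0.5,-0.8],"jaw":-1},{"rotation":[0,0,0],"travel":[0,0,0],"jaw":-1},{"rotation":[0,0,0],"travel":[0,0,0],"jaw":-1}]'
python3 - <<'E'
from h import *
im=bot.camera('side');cv2.imwrite('pics/s11.png',cv2.resize(im[140:300,280:460,::-1],None,fx=4,fy=4,interpolation=cv2.INTER_CUBIC)[:600])
o=bot.get_obs();print(o['ee_pos'],o['tcp_rot'],o['wrist_force'])
E
```

```text
time: 11.4
ee_pos: [0.4554, 0.0693, 0.0882]
tcp_rot: [-90.0, -11.9, -33.7]
wrist_force: [-5.2, -0.4, 16.0]
opening: -0.0001
[0.45541826 0.06937289 0.08828528] [-90.00733324 -11.85956383 -33.70376283] [-4.66297395  0.25922065 16.08971825]
```

View pics/s11.png

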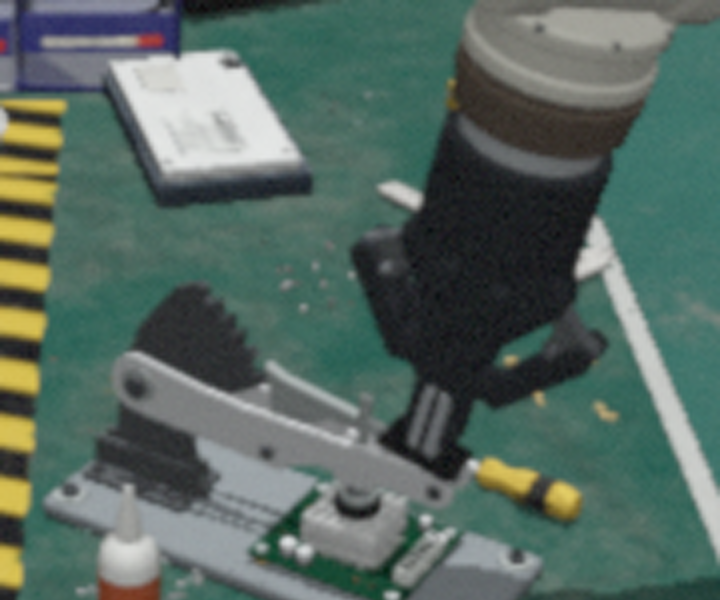

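```bash
python3 -m jog '[{"rotation":[0,0,0],"travel":[1,-0.7,4],"jaw":-1},{"rotation":[0,0,0],"travel":[2,-1.4,5],"jaw":-1},{"rotation":[0,0,0],"travel":[2,-1.4,8],"jaw":-1},{"rotation":[0,0,0],"travel":[0,0,15],"jaw":-1},{"rotation":[0,0,0],"travel":[0,0,25],"jaw":-1},{"rotation":[0,0,0],"travel":[0,0,25],"jaw":-1},{"rotation":[0,0,0],"travel":[0,0,0],"jaw":-1},{"rotation":[0,0,0],"travel":[0,0,0],"jaw":-1}]'
python3 - <<'E'
from h import *
im=bot.camera('side');cv2.imwrite('pics/s12.png',cv2.resize(im[140:300,280:460,::-1],None,fx=4,fy=4,interpolation=cv2.INTER_CUBIC)[:600])
o=bot.get_obs();print(o['ee_pos'],o['tcp_rot'],o['wrist_force'])
im=bot.camera('wrist');cv2.imwrite('pics/w12.png',im[:,:,::-1])
E
```

```text
time: 12.45
ee_pos: [0.4594, 0.0659, 0.1679]
tcp_rot: [-90.1, -11.8, -33.7]
wrist_force: [-0.5, -0.2, -0.1]
opening: 0.0001
[0.45927133 0.06584101 0.16756818] [-90.1215951  -11.76404676 -33.68010389] [ 0.575322   -0.26762572 -0.19923925]
```

View pics/s12.png

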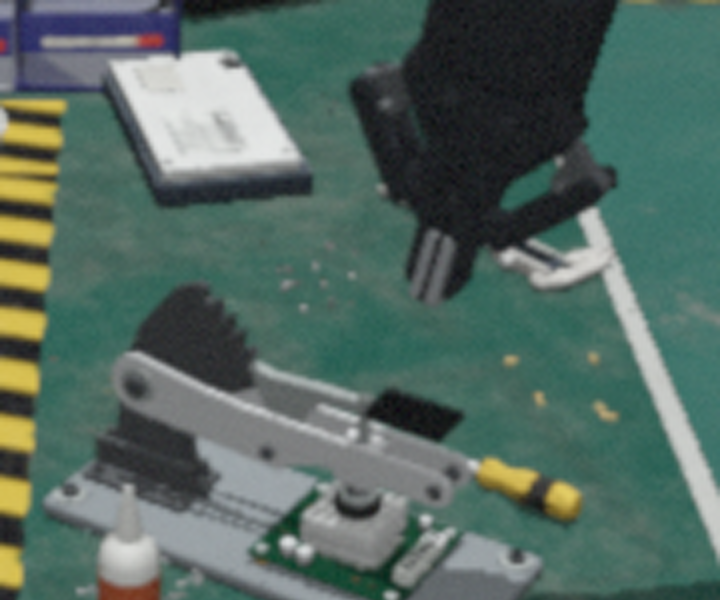

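View pics/w12.png

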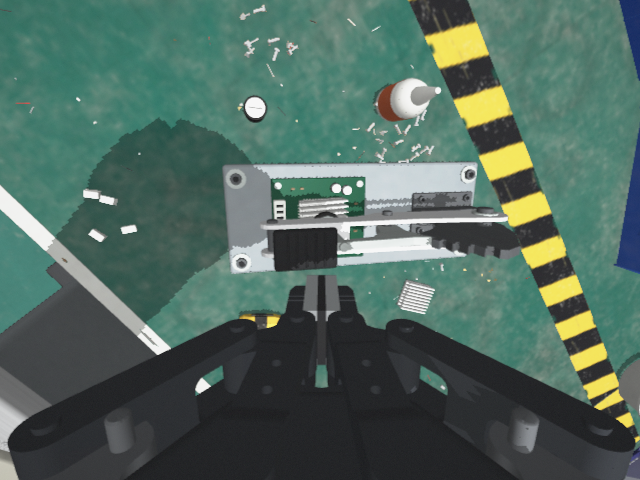

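```bash
python3 -m jog '[{"rotation":[3.3,4.9,0],"travel":[-5,-25,20],"jaw":-1},{"rotation":[3.3,4.9,0],"travel":[-10,-35,30],"jaw":-1},{"rotation":[0,0,0],"travel":[-10,-35,30],"jaw":-1},{"rotation":[0,0,0],"travel":[0,0,0],"jaw":-1},{"rotation":[0,0,0],"travel":[0,0,0],"jaw":-1}]'
python3 - <<'E'
from h import *
p=bot.camera_params('wrist');im=bot.camera('wrist');cv2.imwrite('pics/w13.png',im[:,:,::-1]);np.savez('w13.npz',K=p['K'],view=p['view'])
v=np.load('v.npy')
for a,pd in((-.02,0),(-.02,.05),(-.02,.1),(-.02,.2)):
  pts=[]
  for dx in(-.021,.021):
    for dy in(.014,-.014):
      f=padpt(a,pd,(dx,0));f[1]=dy;pts.append(f)
  print(a,pd,'w',proj('w',W(pts,v[:3]),p).round(1).tolist(),'side',proj('side',W(pts,v[:3])).round(1).tolist())
im=bot.camera('side');cv2.imwrite('pics/s13.png',cv2.resize(im[220:290,340:440,::-1],None,fx=8,fy=8,interpolation=cv2.INTER_CUBIC))
im=bot.camera('top');cv2.imwrite('pics/t13.png',cv2.resize(im[200:400,220:460,::-1],None,fx=3,fy=3,interpolation=cv2.INTER_CUBIC))
E
```

```text
time: 13.18
ee_pos: [0.4345, -0.0289, 0.2473]
tcp_rot: [-90.0, 0.1, -33.7]
wrist_force: [0.9, -1.2, 0.2]
opening: -0.0
-0.02 0 w [[258.0, 93.5], [259.8, 130.1], [310.2, 93.2], [310.6, 129.9]] side [[390.6, 248.7], [397.1, 242.1], [370.9, 241.8], [377.7, 235.4]]
-0.02 0.05 w [[256.6, 94.4], [258.4, 130.3], [307.7, 93.8], [308.1, 130.1]] side [[391.4, 251.2], [397.9, 244.5], [371.8, 243.3], [378.5, 236.9]]
-0.02 0.1 w [[255.6, 95.3], [257.4, 130.6], [305.5, 94.3], [305.9, 130.2]] side [[392.0, 253.6], [398.5, 246.9], [372.6, 244.9], [379.3, 238.4]]
-0.02 0.2 w [[254.6, 97.0], [256.4, 131.1], [301.6, 95.4], [302.1, 130.6]] side [[392.9, 258.5], [399.4, 251.7], [374.0, 248.0], [380.8, 241.5]]
```

View pics/w13.png

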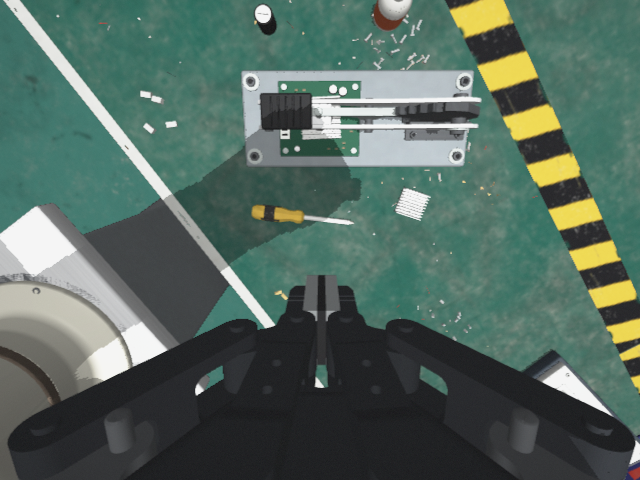

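View pics/s13.png

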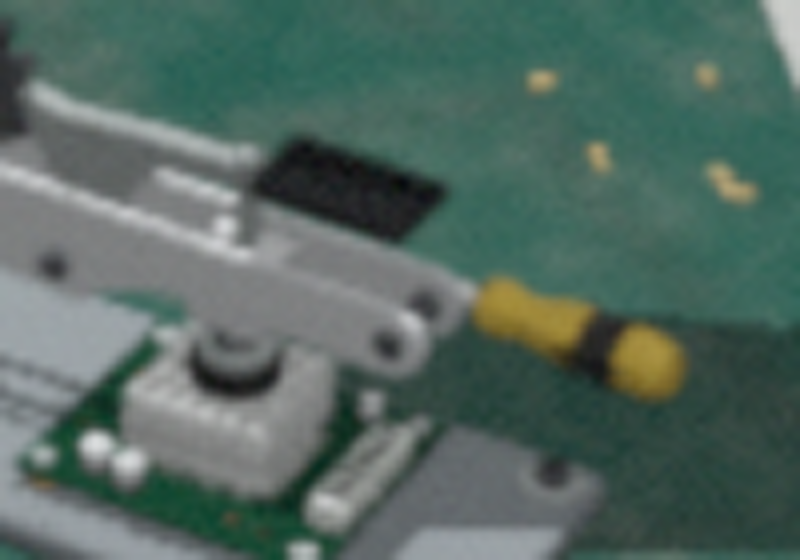

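View pics/t13.png

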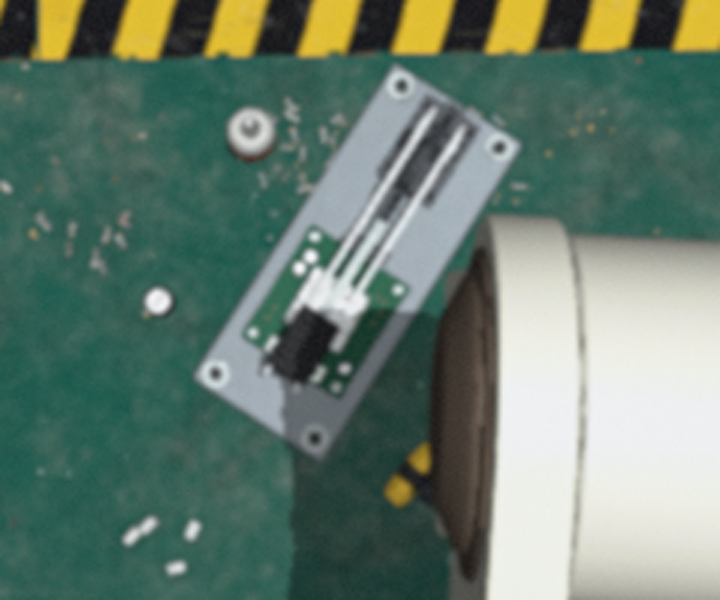

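Run:
```python
from workcell import bot
print(bot.job_done())
```

```text
the job is handed in; nothing more can be done
None
```

I pressed the paddle in with closed fingertips and pushed the arm down to its stop with the paddle still held. Then I let go and handed the job in at about 13 s of the 35 s. No verdict was reported, so what follows rests on my own checks.

- **Press:** I found the fixture's pose from the three cameras. The arm was at about 0.44 rad. The paddle went in with the arm still up, and the arm only began to move at about 6 N, which means the paddle was on its stop.
- **Push down:** I followed the arc about the hinge. The vertical force was about 6.5 N on the way down and 16 N at the bottom, well under the 45 N limit. It last rose more steeply as the tool stopped advancing, which I took as the lower stop.
- **After letting go:** The side and wrist pictures show the arm staying down, its end bolt at the same pixel before and after release. The paddle is back up, estimated at 0 to 0.03 rad, and the foot is on the heat sink. The wrist force is within noise of zero with the fingers clear of everything.
- **Heat sink and bystanders:** The heat sink, glue bottle, capacitor, screwdriver and spare heat sink look unmoved in the pictures. I judged this by eye and did not measure it.

- **Less certain:** The arm angle at home comes from the tool height and the pictures, about -0.02 rad and good to roughly 0.015. I could not measure the foot's force directly. My camera fit left 1 to 3 pixels of error, and about 5 pixels at the arm tip, where I probably picked the wrong feature.

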